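Size an adjusting screw's foot in the stepped gauge

ROBOT

A 6-joint arm with a two-finger parallel gripper is mounted at the origin on the work surface. World frame = base frame: x ahead of the robot, y to its left, z up, the work surface at z = 0. Lengths are in mm, angles in rad, forces in N, time in s.
With the tool pointing down it reaches from about 275 to 1000 mm from the base axis. Payload 8.4 kg.
Tool frame: the origin (TCP) lies between the finger pads; the fingertips stand 22 mm ahead of it and the grasp point (between the pads) lies 3 mm ahead of it; z points along the fingers, y is the line along which they close (so a half turn about z gives the same grasp; the last joint's range is limited). The gripper opens to 85 mm and grips with 20 to 120 N. Pads are 22 mm wide; open, the fingers measure 114 mm over their backs; the gripper's body (76 mm by 85 mm) begins 54 mm behind the grasp point. The pads swing forward as they close: fully open they stand 13 mm farther back than shut.
Start: joints at [-1.197, 0.353, 1.633, -0, 1.155, -0.002], TCP at [229.384, -581.387, 253.281] pointing down, gripper open.
Joint ranges: [-2.63, 2.63], [-0.92, 2.1], [0.06, 2.66], [-1.3, 4.44], [0, 2.69], [-3.02, 3.02]. Speed limits (rad/s): [2.22, 2.22, 2.79, 3.14, 3.14, 3.14].

INTERFACE

Orientations are given as [roll, pitch, yaw] about the fixed x, y, z axes, in that order (R = Rz(yaw) Ry(pitch) Rx(roll)).
In Python, from rig import r, grab_frame gives the robot as it stands.
- The arm moves only by the shell command python3 -m inch 'ROWS' [FORCE]. ROWS is JSON, a list of rows, each a list of 7 numbers: the turn, a rotation vector about the tool's x, y, z as a fraction of full scale, then the shift along the tool's x, y, z as a fraction of full scale, then the closure, from 0 (fully open) to 1 (shut). In form: [[rx, ry, rz, dx, dy, dz, fingers], ...]. A call has 1 to 8 rows; each row shifts and turns the commanded pose from where the row before left it, along the tool's axes as they then stand; what a row does not reach is not made up. Full scale, the value 1, is 2.5 cm for a shift and pi rad for a turn. A row lasts 1/12 s, in which the tool goes at most 41.7 mm and 7.16 degrees, less where a joint would pass 70% of its speed; a pose out of reach is approached as far as the arm can. A call with a number of a shift or a turn outside -1 to 1 is refused whole. A call with a gripper value outside its range is refused whole. The fingers move at their own pace and stop on an object; FORCE is the grip in N (left out, the last holds). Time passes only in rows, so rows that do not move let the fingers close. It gives the time, the measured TCP pose, the force, the opening and the grip force at its end, in the units of the state.
- r.sense(): the state, without advancing time (a new reading comes with each control period).
- grab_frame(name): name is "side" or "top"; returns a dict with "pixels" (384x512x3 uint8, red, green, blue), "z_map" (384x512 float32, mm along the optical axis (not along the pixel's ray), 0 where there is no reading), "vertical_fov" (degrees; the focal length in pixels is half the picture's height over the tangent of half this angle, whatever the lens; pixels are square), "cx", "cy" (the principal point, pixels), "dist" ([k1, k2, p1, p2, k3] as OpenCV has them; the pictures are not rectified), "cam_to_world" (4x4, takes a point from camera to world coordinates). Camera axes: x right, y down, z forward; pixel columns grow to the right and rows downward; lengths in mm; the calibration is good to about 2 mm. A picture is of the moment at which its call begins.
- r.sign_off(): hands the job in; it is judged then, once.
The state is a dict: "clock": time; "qpos": joint angles; "qvel": joint speeds; "joint_efforts": joint torques, N m; "eef_pos": TCP position; "tcp_rot": TCP orientation; "contact_force": force on the tool from outside, world axes, zero at the start; "wrist_torque": the same for the moment, N m; "opening": opening from 0.0 (shut) to 1.0 (fully open); "grasp_force": force on a finger pad.
Only numpy, scipy, OpenCV 4.12 (cv2) and the standard library are available. Lean on these libraries where they do the work, as an engineer would, in place of code of your own. Each camera call takes 0.05 s, during which the arm holds its last target. There are 200 camera calls.

TASK

Pick up the adjusting screw that stands in the low square tray and try its round foot in the pockets of the stepped gauge block, starting at the smallest pocket and going up one size at a time, setting the foot down squarely on each pocket so that it touches. Leave the screw standing upright, fully down in the first pocket that its foot enters, and let go of it. The other adjusting screw stays where it stands.

Things in the scene. Friction and masses are not known exactly. Their poses are not given: they have to be found in the camera images.
- gauge: fixed dark steel block, 108 (x) x 226 (y) x 24 (z) mm; origin: centre of its underside, on the cart top; z up. Three round flat-bottomed pockets in its top, 16 mm deep (floor 8 mm above the underside), all at x = 0: smallest 32 mm across at y = +81 mm, middle 54 mm at y = +22 mm, largest 76 mm at y = -59 mm
- tray: fixed square tray: a frame 106 mm outside, 96 mm inside, walls 12 mm high, lined with thin black rubber and level with the cart top inside. Origin: centre, at cart-top height. The screw to be sized stands in it, up to 12 mm off its centre
- screw_a: loose steel adjusting screw, upright: round foot 42 mm across, 12 mm thick; 14 mm shank; knurled round head 28 mm across, 30 to 56 mm above the foot's underside. Origin: centre of the foot's underside; z up. About 250 g. Starts in the tray or alone on the cart top (the two screws swap). This foot does not enter the 32 mm pocket and enters the 54 mm one
- screw_b: loose steel adjusting screw, upright: round foot 64 mm across, 12 mm thick; 14 mm shank; knurled round head 28 mm across, 30 to 56 mm above the foot's underside. Origin: centre of the foot's underside; z up. About 420 g. Starts in the tray or alone on the cart top (the two screws swap). This foot does not enter the 32 or 54 mm pockets and enters the 76 mm one
Mind the look-alikes: they are no part of the job. Leave any green or red look-alike of the screw_a alone.

How it is judged:
By the outcome, as a careful person would: the job done as asked, in the order asked, and still so for the second after the job is handed in, with the robot touching nothing.
It also fails if it takes over 51 s, if anything falls off the work surface, if the arm or the gripper's body presses on something with over 40 N, if the wrist force passes 120 N, or if a joint passes its speed limit or range.

## Working session

There is one attempt and no reset: what is moved stays moved. The work goes in short steps, Python scripts to look and compute and a shell command to move; the robot and the scene stay as the last step left them, time stands still between calls to the robot, and variables do not carry over. Pictures are saved under pics/ and viewed, at most 10 in all, crops included, and the job is handed in when it is done.

```bash
ls; mkdir -p pics; cat > h.py <<'E'
import numpy as np,cv2
from rig import r,grab_frame
def K(f):
    h,w=f["pixels"].shape[:2]; fl=h/2/np.tan(np.radians(f["vertical_fov"]/2))
    return np.array([[fl,0,f["cx"]],[0,fl,f["cy"]],[0,0,1]])
def plane(f,uv,z):
    n=cv2.undistortPoints(np.array(uv,float).reshape(-1,1,2),K(f),np.array(f["dist"],float)).reshape(-1,2)
    T=np.array(f["cam_to_world"]); d=np.c_[n,np.ones(len(n))]@T[:3,:3].T; o=T[:3,3]
    return o+d*((z-o[2])/d[:,2])[:,None]
def cloud(f):
    h,w=f["z_map"].shape; u,v=np.meshgrid(np.arange(w),np.arange(h))
    n=cv2.undistortPoints(np.stack([u,v],-1).reshape(-1,1,2).astype(float),K(f),np.array(f["dist"],float)).reshape(-1,2)
    z=f["z_map"].reshape(-1); T=np.array(f["cam_to_world"])
    P=np.c_[n*z[:,None],z]@T[:3,:3].T+T[:3,3]; P[z==0]=np.nan
    return P.reshape(h,w,3)
E
python3 - <<'E'
from h import *
s=r.sense(); print({k:np.round(v,3).tolist() for k,v in s.items()})
for n in("top","side"):
    f=grab_frame(n); cv2.imwrite(f"pics/{n}0.png",f["pixels"][:,:,::-1]); np.save(f"{n}0.npy",f,allow_pickle=True)
    print(n,f["vertical_fov"],f["dist"],np.round(f["cam_to_world"],2).tolist())
    P=cloud(f); print([ (v,u,np.round(P[v,u]).tolist()) for v in range(48,384,72) for u in range(40,512,108)])
E
```

```text
pics
{'clock': 0.0, 'qpos': [-1.197, 0.354, 1.634, -0.0, 1.155, -0.002], 'qvel': [0.001, -0.0, 0.001, -0.001, -0.0, 0.0], 'joint_efforts': [-0.001, -60.527, -34.207, 0.0, 0.009, -0.0], 'eef_pos': [229.214, -580.953, 252.531], 'tcp_rot': [-3.14, 0.0, 0.376], 'contact_force': [-0.268, 0.469, 0.11], 'wrist_torque': [-0.033, 0.03, 0.002], 'grasp_force': 0.0, 'opening': 1.002}
top 51.96683480008499 [-0.02188552  0.          0.          0.          0.        ] [[-0.02, -0.99, 0.12, 471.34], [-1.0, 0.02, 0.04, 77.63], [-0.04, -0.12, -0.99, 714.52], [0.0, 0.0, 0.0, 1.0]]
[(48, 40, [835.0, 527.0, 3.0]), (48, 148, [804.0, 296.0, 47.0]), (48, 256, [818.0, 102.0, 2.0]), (48, 364, [811.0, -102.0, 4.0]), (48, 472, [789.0, -285.0, 38.0]), (120, 40, [658.0, 456.0, 103.0]), (120, 148, [683.0, 308.0, 1.0]), (120, 256, [677.0, 104.0, -0.0]), (120, 364, [672.0, -96.0, 0.0]), (120, 472, [667.0, -293.0, 1.0]), (192, 40, [550.0, 512.0, -1.0]), (192, 148, [540.0, 287.0, 58.0]), (192, 256, [542.0, 106.0, 2.0]), (192, 364, [536.0, -84.0, 25.0]), (192, 472, [535.0, -281.0, 2.0]), (264, 40, [417.0, 504.0, 1.0])
[... 647 characters left out ...]
(48, 472, [-129.0, -1269.0, -61.0]), (120, 40, [1913.0, -838.0, -412.0]), (120, 148, [930.0, -194.0, 3.0]), (120, 256, [648.0, -256.0, 1.0]), (120, 364, [368.0, -314.0, 1.0]), (120, 472, [92.0, -372.0, 1.0]), (192, 40, [989.0, 160.0, 17.0]), (192, 148, [791.0, 103.0, 6.0]), (192, 256, [583.0, 53.0, 2.0]), (192, 364, [374.0, 6.0, 1.0]), (192, 472, [168.0, -35.0, 3.0]), (264, 40, [849.0, 336.0, 38.0]), (264, 148, [712.0, 274.0, 2.0]), (264, 256, [545.0, 236.0, 1.0]), (264, 364, [378.0, 199.0, 1.0]), (264, 472, [212.0, 163.0, 1.0]), (336, 40, [799.0, 421.0, 2.0]), (336, 148, [658.0, 389.0, 3.0]), (336, 256, [519.0, 358.0, 2.0]), (336, 364, [380.0, 328.0, 3.0]), (336, 472, [241.0, 295.0, -0.0])]
```

View pics/top0.png

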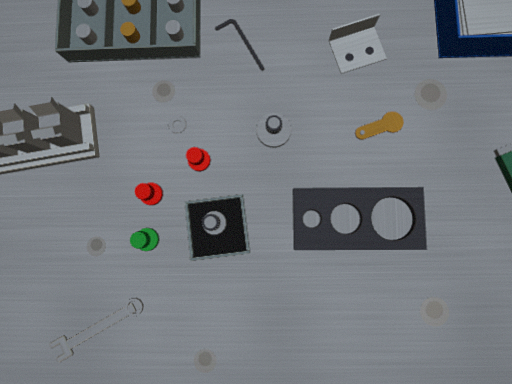

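View pics/side0.png

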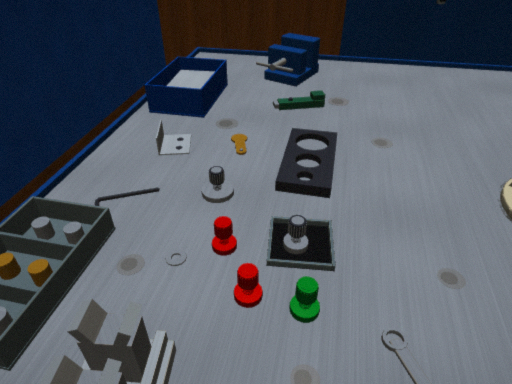

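The top view shows the gauge at (293–426, 187–250), with its pockets at (311,219), (345,219) and (392,219). The tray is at (217,227).

Candidates for the screw:
- Steel screw in the tray, top (213,223), side (296,235).
- Steel screw alone on the cart, top (273,127), side (217,185), with a larger foot.
- Red look-alikes at (198,159) and (149,193), and a green one at (145,239).

The steel screw in the tray is the one meant. Next I'll measure it and confirm it in a crop.

```bash
python3 - <<'E'
from h import *
ft=np.load("top0.npy",allow_pickle=True).item(); fs=np.load("side0.npy",allow_pickle=True).item()
for n,f in(("top",ft),("side",fs)):
    P=cloud(f)
    box=(slice(190,265),slice(180,255)) if n=="top" else (slice(205,270),slice(265,335))
    Q=P[box].reshape(-1,3); Q=Q[~np.isnan(Q[:,0])]
    for lo,hi in((50,62),(8,15)):
        q=Q[(Q[:,2]>lo)&(Q[:,2]<hi)]; 
        if lo==8: # foot only: within 30 of head
            q=q[np.hypot(*(q[:,:2]-c).T)<34]
        c0,rad=cv2.minEnclosingCircle(q[:,:2].astype(np.float32)); c=np.array(c0)
        print(n,lo,len(q),np.round(np.median(q,0),1),np.round(c0,1),round(rad,1),np.round(np.median(q[:,2]),1))
    # gauge top
    gb=(slice(170,265),slice(280,440)) if n=="top" else (slice(120,205),slice(265,345))
    g=P[gb].reshape(-1,3); g=g[(g[:,2]>18)&(g[:,2]<30)]
    print(n,"gauge",cv2.minAreaRect(g[:,:2].astype(np.float32)),np.median(g[:,2]))
# colour based, top: pockets ellipses, dark block
def show(f,name,b,zoom=6):
    cv2.imwrite(name,cv2.resize(f["pixels"][b][:,:,::-1],None,fx=zoom,fy=zoom,interpolation=cv2.INTER_CUBIC))
g=cv2.cvtColor(ft["pixels"],cv2.COLOR_RGB2GRAY)
m=((g<90)*255).astype(np.uint8); m[:,:285]=0; m[:170]=0; m[270:]=0; m[:,440:]=0
cs,h=cv2.findContours(m,cv2.RETR_CCOMP,cv2.CHAIN_APPROX_NONE)
for c,hh in zip(cs,h[0]):
    if cv2.contourArea(c)<60: continue
    if hh[3]>=0:
        w=plane(ft,c.reshape(-1,2),24); print("hole",cv2.fitEllipse(c)[0],[np.round(x,1) for x in cv2.fitEllipse(w[:,:2].astype(np.float32))])
    else:
        w=plane(ft,c.reshape(-1,2),24); print("block",cv2.minAreaRect(w[:,:2].astype(np.float32)))
A=ft["pixels"][188:268,178:258][:,:,::-1];B=fs["pixels"][205:285,260:340][:,:,::-1]
cv2.imwrite("pics/crop1.png",cv2.resize(np.hstack([A,B]),None,fx=5,fy=5,interpolation=cv2.INTER_CUBIC))
E
```

```text
top 50 234 [487.8 181.3  57.5] [488.5 182.5] 14.8 57.5
top 8 158 [484.9 172.   13.3] [488.2 181.9] 20.6 13.3
top gauge ((491.755126953125, -72.48944091796875), (227.56222534179688, 107.43437194824219), 89.13218688964844) 25.235740821954607
side 50 233 [489.1 185.6  57.8] [489.4 182.5] 15.1 57.8
side 8 276 [488.4 190.6  13.6] [489.1 182.3] 21.2 13.6
side gauge ((492.4842529296875, -72.69224548339844), (231.06149291992188, 108.18890380859375), 89.28627014160156) 26.019029943435072
block ((491.6346740722656, -72.16732788085938), (226.86781311035156, 107.09477996826172), 89.12890625)
hole (310.8624267578125, 218.55140686035156) [array([491.7,  10.1]), array([31. , 31.6]), np.float64(13.3)]
hole (344.6181335449219, 218.378173828125) [array([491.1, -48.2]), array([51.8, 53. ]), np.float64(89.4)]
hole (391.21319580078125, 218.27914428710938) [array([ 490. , -128.3]), array([71.6, 74.3]), np.float64(92.1)]
```

View pics/crop1.png

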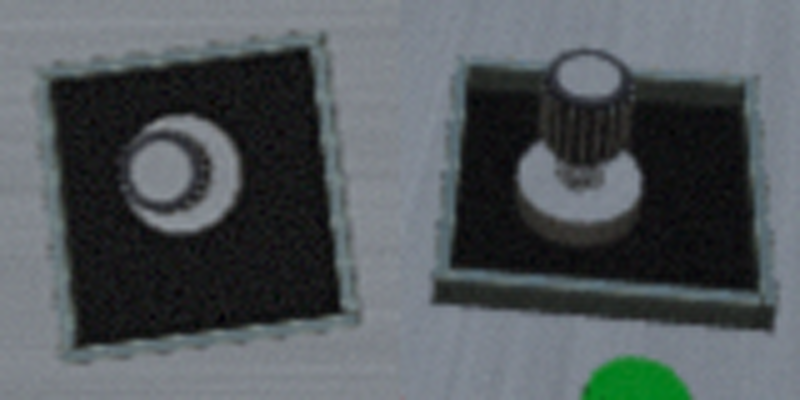

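The crop shows the steel screw in the tray with a foot radius of about 21 mm. That makes it screw_a (42 mm foot), standing at (488.7, 182.3). Gauge centre is about (492, -72.4), yaw -0.014. I'll square the tool first and head over.

```bash
python3 -m inch '[[0,0,0.03,0,0,0,0],[0,0,0.03,0,0,0,0],[0,0,0.03,0,0,0,0],[0,0,0.03,0,0,0,0],[0,0,0,0.34,-1,0,0],[0,0,0,0.34,-1,0,0],[0,0,0,0.34,-1,0,0],[0,0,0,0.34,-1,0,0]]'
```

```text
clock: 0.77
eef_pos: [263.5, -480.1, 252.8]
tcp_rot: [-3.141, 0.0, -0.002]
contact_force: [0.2, -0.1, 0.6]
opening: 0.997
grasp_force: 0.0
```

```bash
for i in 1 2 3; do python3 -m inch '[[0,0,0,0.34,-1,0,0],[0,0,0,0.34,-1,0,0],[0,0,0,0.34,-1,0,0],[0,0,0,0.34,-1,0,0],[0,0,0,0.34,-1,0,0],[0,0,0,0.34,-1,0,0],[0,0,0,0.34,-1,0,0],[0,0,0,0.34,-1,0,0]]'|sed -n 2,3p; done
python3 -m inch '[[0,0,0,0.28,-0.83,0.8,0],[0,0,0,0.28,-0.83,0.8,0],[0,0,0,0.28,-0.83,0.8,0],[0,0,0,0,0,1,0],[0,0,0,0,0,1,0],[0,0,0,0,0,0,0]]'
```

```text
eef_pos: [331.7, -280.1, 253.1]
tcp_rot: [-3.141, 0.0, -0.001]
eef_pos: [400.0, -80.3, 253.2]
tcp_rot: [-3.142, 0.0, -0.001]
eef_pos: [468.2, 119.7, 253.1]
tcp_rot: [3.141, 0.0, -0.001]
clock: 3.27
eef_pos: [486.3, 179.9, 139.0]
tcp_rot: [3.139, 0.007, -0.0]
contact_force: [-0.6, -0.3, -2.1]
opening: 0.998
grasp_force: 0.0
```

```bash
python3 -m inch '[[0,0,0,0,0,0.8,0],[0,0,0,0,0,0.8,0],[0,0,0,0,0,0,0],[0,0,0,0,0,0,0]]'
python3 - <<'E'
from h import *
f=grab_frame("side"); cv2.imwrite("pics/side1.png",cv2.resize(f["pixels"][150:290,200:400][:,:,::-1],None,fx=4,fy=4))
E
```

```text
clock: 3.6
eef_pos: [489.0, 180.3, 103.6]
tcp_rot: [3.141, 0.001, -0.002]
contact_force: [-0.1, -0.4, -0.0]
opening: 0.997
grasp_force: 0.0
```

View pics/side1.png

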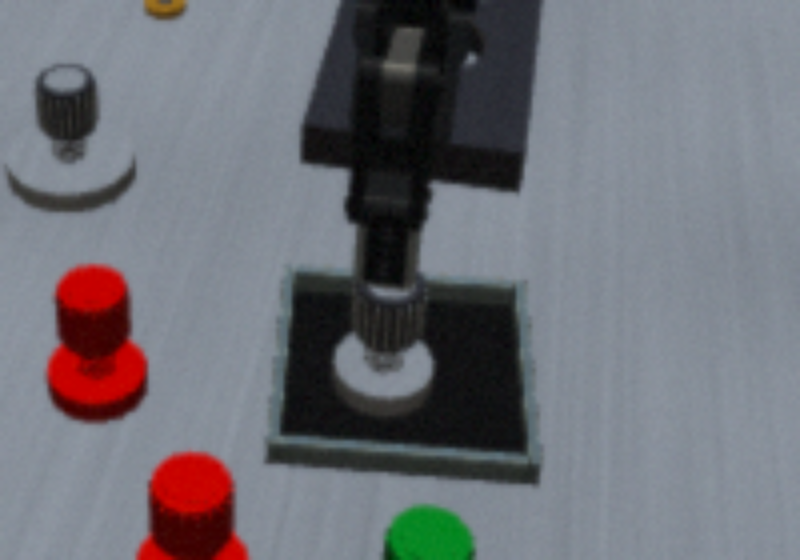

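The fingers straddle the head of the screw at (390,310) in the crop. I'll go down and grip.

```bash
python3 -m inch '[[0,0,0,0,-0.08,0.8,0],[0,0,0,0,0,0.8,0],[0,0,0,0,0,0.68,0],[0,0,0,0,0,0,0],[0,0,0,0,0,0,0],[0,0,0,0,0,0,1],[0,0,0,0,0,0,1],[0,0,0,0,0,0,1]]' 50
python3 -m inch '[[0,0,0,0,0,0,1],[0,0,0,0,0,0,1],[0,0,0,0,0,0,1],[0,0,0,0,0,0,1]]'
```

```text
clock: 4.32
eef_pos: [490.1, 182.8, 47.6]
tcp_rot: [-3.141, -0.002, -0.001]
contact_force: [0.2, 0.2, 0.1]
opening: 0.605
grasp_force: 0.0
clock: 4.65
eef_pos: [489.7, 182.7, 47.0]
tcp_rot: [-3.141, -0.001, -0.001]
contact_force: [-0.9, -0.4, 7.2]
opening: 0.314
grasp_force: 48.7
```

```bash
python3 -m inch '[[0,0,0,0,0,-0.4,1],[0,0,0,0,0,-0.6,1],[0,0,0,0,0,-0.6,1],[0,0,0,0,0,-0.6,1],[0,0,0,0,0,0,1]]'
python3 -m inch '[[0,0,0,0.02,0.5,0,1],[0,0,0,0.02,1,0,1],[0,0,0,0.02,1,0,1],[0,0,0,0.02,1,0,1],[0,0,0,0.02,1,0,1],[0,0,0,0.02,1,0,1],[0,0,0,0.02,1,0,1],[0,0,0,0.02,0.44,0,1]]'
python3 -m inch '[[0,0,0,0,0,0,1],[0,0,0,0,0,0,1]]'
python3 - <<'E'
from h import *
f=grab_frame("side"); cv2.imwrite("pics/side2.png",cv2.resize(f["pixels"][100:240,220:400][:,:,::-1],None,fx=4,fy=4))
P=cloud(f)
Q=P[100:240,220:400].reshape(-1,3); s=r.sense(); t=s["eef_pos"]; print(t)
q=Q[(np.hypot(Q[:,0]-t[0],Q[:,1]-t[1])<32)&(Q[:,2]>t[2]-55)&(Q[:,2]<t[2]-22)]
h,e=np.histogram(q[:,2],bins=15); print(h,np.round(e,0))
c=q[(q[:,2]<t[2]-30)]; print(len(c),cv2.minEnclosingCircle(c[:,:2].astype(np.float32)),c.min(0),c.max(0))
E
```

```text
clock: 5.07
eef_pos: [490.6, 183.1, 104.0]
tcp_rot: [-3.14, -0.003, -0.001]
contact_force: [0.5, 1.0, -2.3]
opening: 0.309
grasp_force: 49.8
clock: 5.73
eef_pos: [491.9, 6.2, 100.4]
tcp_rot: [3.141, 0.002, -0.002]
contact_force: [0.0, 1.1, -2.7]
opening: 0.31
grasp_force: 49.9
clock: 5.9
eef_pos: [492.6, 8.6, 100.7]
tcp_rot: [-3.141, 0.001, -0.003]
contact_force: [1.0, 0.0, -2.8]
opening: 0.31
grasp_force: 49.9
[492.71030021   9.19074873 100.85658704]
[ 3 12 10 12  5 15 12 11 12 39 79 22  3  4  3] [55. 57. 58. 59. 60. 61. 63. 64. 65. 66. 68. 69. 70. 71. 72. 74.]
234 ((490.665771484375, 9.883605003356934), 22.017436981201172) [471.64439528  -8.61948435  55.38566544] [512.29100401  31.01606694  70.65009207]
```

View pics/side2.png

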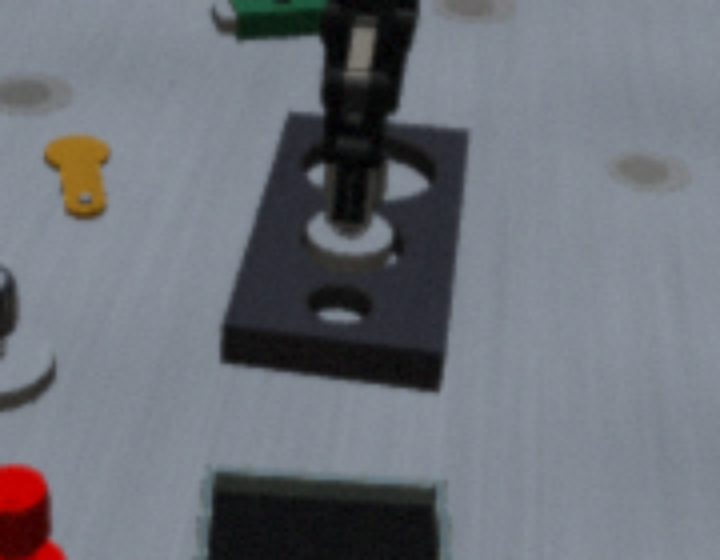

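The screw is held upright at crop (350,240), over the small pocket and about 2 mm short in x. I'll correct that and lower.

```bash
python3 -m inch '[[0,0,0,0.07,0,0.4,1],[0,0,0,0,0,0.4,1],[0,0,0,0,0,0.16,1],[0,0,0,0,0,0,1],[0,0,0,0,0,0,1]]'
python3 -m inch '[[0,0,0,0,0,0.08,1],[0,0,0,0,0,0.08,1],[0,0,0,0,0,0,1]]'
```

```text
clock: 6.37
eef_pos: [494.3, 9.5, 76.6]
tcp_rot: [3.142, 0.002, -0.0]
contact_force: [-0.4, 0.1, -2.2]
opening: 0.315
grasp_force: 49.9
clock: 6.62
eef_pos: [494.8, 9.1, 73.2]
tcp_rot: [-3.142, -0.0, -0.001]
contact_force: [0.4, 0.5, -3.1]
opening: 0.31
grasp_force: 49.9
```

```bash
for i in 1 2 3; do python3 -m inch '[[0,0,0,0,0,0.04,1],[0,0,0,0,0,0,1],[0,0,0,0,0,0,1]]' | sed -n '2p;4p'; done
```

```text
eef_pos: [494.9, 9.0, 72.4]
contact_force: [0.0, 0.4, -2.8]
eef_pos: [494.8, 9.0, 71.3]
contact_force: [-1.1, 0.2, -2.7]
eef_pos: [495.0, 9.0, 71.0]
contact_force: [-2.0, -1.5, 8.6]
```

```bash
python3 -m inch '[[0,0,0,0,0,0.03,1],[0,0,0,0,0,0,1],[0,0,0,0,0,0,1]]'
python3 - <<'E'
from h import *
f=grab_frame("side"); cv2.imwrite("pics/side3.png",cv2.resize(f["pixels"][100:240,220:400][:,:,::-1],None,fx=4,fy=4))
P=cloud(f); t=r.sense()["eef_pos"]; Q=P[100:240,220:400].reshape(-1,3)
c=Q[(np.hypot(Q[:,0]-t[0],Q[:,1]-t[1])<32)&(Q[:,2]>31)&(Q[:,2]<42)]
print(t,len(c),cv2.minEnclosingCircle(c[:,:2].astype(np.float32)))
E
```

```text
clock: 7.62
eef_pos: [495.1, 8.9, 70.9]
tcp_rot: [3.141, -0.001, -0.001]
contact_force: [-5.6, -1.3, 17.9]
opening: 0.311
grasp_force: 52.2
[495.07397171   8.92624302  70.88238415] 186 ((494.1668395996094, 9.998976707458496), 20.884178161621094)
```

View pics/side3.png

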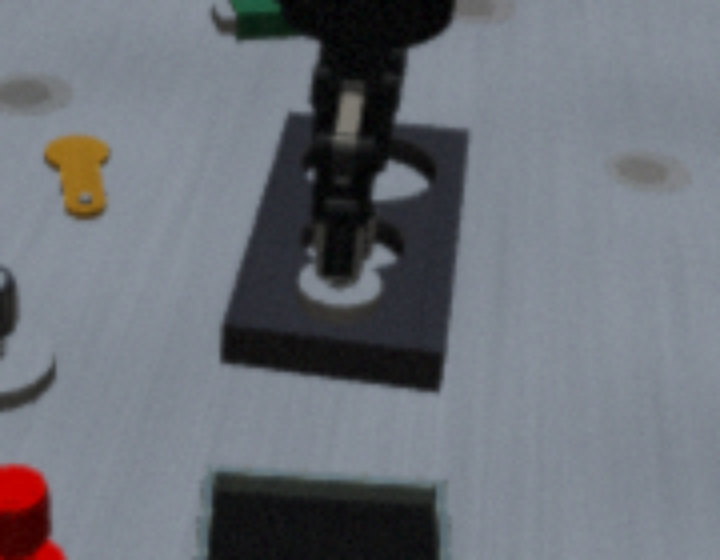

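The foot is squarely on the 32 mm pocket at crop (340,285). It touches and does not enter: TCP is 24 mm above its grasp height. Next is the 54 mm pocket, 60 mm in -y.

```bash
python3 -m inch '[[0,0,0,0,0,-0.4,1],[0,0,0,0,0,-0.4,1],[0,0,0,-0.02,0.6,0,1],[0,0,0,-0.02,0.6,0,1],[0,0,0,-0.02,0.6,0,1],[0,0,0,-0.02,0.6,0,1],[0,0,0,0,0,0,1],[0,0,0,0,0,0,1]]'
python3 - <<'E'
from h import *
f=grab_frame("side"); P=cloud(f); t=r.sense()["eef_pos"]; Q=P[90:240,220:400].reshape(-1,3)
c=Q[(np.hypot(Q[:,0]-t[0],Q[:,1]-t[1])<32)&(Q[:,2]>t[2]-45)&(Q[:,2]<t[2]-28)]
print(t,len(c),cv2.minEnclosingCircle(c[:,:2].astype(np.float32)))
cv2.imwrite("pics/side4.png",cv2.resize(f["pixels"][100:240,220:400][:,:,::-1],None,fx=4,fy=4))
E
```

```text
clock: 8.33
eef_pos: [493.0, -51.4, 90.0]
tcp_rot: [-3.142, -0.001, -0.003]
contact_force: [0.3, 0.5, -3.0]
opening: 0.313
grasp_force: 50.2
[492.90587891 -50.90468116  89.90243192] 208 ((491.7257080078125, -50.7701416015625), 21.37851333618164)
```

View pics/side4.png

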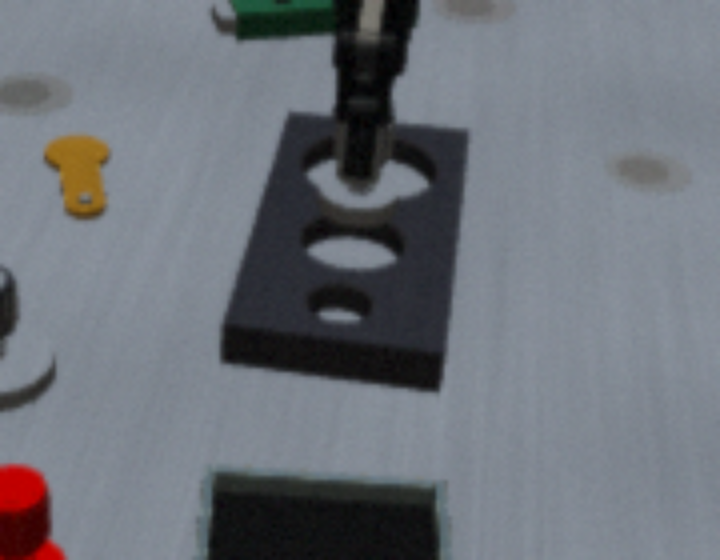

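The foot at crop (355,195) is aligned over the 54 mm pocket, so I'll lower it in stages.

```bash
python3 -m inch '[[0,0,0,0,0,0.3,1],[0,0,0,0,0,0.25,1],[0,0,0,0,0,0,1],[0,0,0,0,0,0.1,1],[0,0,0,0,0,0.1,1],[0,0,0,0,0,0.1,1],[0,0,0,0,0,0,1]]'
python3 -m inch '[[0,0,0,0,0,0.1,1],[0,0,0,0,0,0.1,1],[0,0,0,0,0,0.1,1],[0,0,0,0,0,0.1,1],[0,0,0,0,0,0,1],[0,0,0,0,0,0,1]]'
```

```text
clock: 8.97
eef_pos: [492.5, -50.8, 67.8]
tcp_rot: [-3.142, 0.001, -0.001]
contact_force: [-0.0, 0.4, -3.2]
opening: 0.312
grasp_force: 50.2
clock: 9.47
eef_pos: [492.6, -51.0, 58.1]
tcp_rot: [-3.142, 0.0, -0.001]
contact_force: [-0.2, 0.2, -2.7]
opening: 0.311
grasp_force: 50.2
```

Entered with no contact; about 3 mm to go to the floor.

```bash
python3 -m inch '[[0,0,0,0,0,0.06,1],[0,0,0,0,0,0,1],[0,0,0,0,0,0.04,1],[0,0,0,0,0,0,1],[0,0,0,0,0,0,1]]' | sed -n '2p;4p'
python3 -m inch '[[0,0,0,0,0,0.03,1],[0,0,0,0,0,0,1],[0,0,0,0,0,0,1]]'| sed -n '2p;4p'
```

```text
eef_pos: [492.7, -50.9, 55.8]
contact_force: [0.5, -0.5, -1.8]
eef_pos: [492.8, -51.0, 55.1]
contact_force: [-0.4, 0.9, -1.4]
```

```bash
python3 -m inch '[[0,0,0,0,0,0.02,1],[0,0,0,0,0,0,1],[0,0,0,0,0,0,1]]'| sed -n '2p;4p'
```

```text
eef_pos: [493.0, -51.0, 55.0]
contact_force: [-2.0, -0.8, 6.2]
```

The foot is on the floor at TCP 55.0, which is 47 + 8. I'll let go and rise straight up.

```bash
python3 -m inch '[[0,0,0,0,0,0,0.6],[0,0,0,0,0,0,0.5],[0,0,0,0,0,0,0.3],[0,0,0,0,0,0,0],[0,0,0,0,0,0,0],[0,0,0,0,0,0,0],[0,0,0,0,0,0,0],[0,0,0,0,0,0,0]]'
python3 -m inch '[[0,0,0,0,0,-0.2,0],[0,0,0,0,0,-0.5,0],[0,0,0,0,0,-1,0],[0,0,0,0,0,-1,0],[0,0,0,0,0,-1,0],[0,0,0,-0.5,0,-1,0],[0,0,0,-1,0,-1,0],[0,0,0,-1,0,0,0]]'
python3 -m inch '[[0,0,0,-1,0,0,0],[0,0,0,-1,0,0,0],[0,0,0,-1,0,0,0],[0,0,0,0,0,0,0],[0,0,0,0,0,0,0],[0,0,0,0,0,0,0]]'
python3 - <<'E'
from h import *
f=grab_frame("side"); P=cloud(f); Q=P[90:240,220:400].reshape(-1,3)
d=np.hypot(Q[:,0]-492,Q[:,1]+50.5)
for lo,hi in((58,68),(17,24)):
    c=Q[(d<24)&(Q[:,2]>lo)&(Q[:,2]<hi)]
    if len(c): print(len(c),cv2.minEnclosingCircle(c[:,:2].astype(np.float32)),np.percentile(c[:,2],[10,50,90]))
cv2.imwrite("pics/side5.png",cv2.resize(f["pixels"][100:290,180:400][:,:,::-1],None,fx=3,fy=3))
E
```

```text
clock: 11.05
eef_pos: [492.8, -51.0, 54.5]
tcp_rot: [-3.142, 0.0, -0.001]
contact_force: [-0.3, 0.3, -0.2]
opening: 1.005
grasp_force: 0.0
clock: 11.72
eef_pos: [432.4, -51.2, 201.3]
tcp_rot: [3.141, -0.007, -0.001]
contact_force: [-0.7, 0.6, 0.4]
opening: 0.998
grasp_force: 0.0
clock: 12.22
eef_pos: [356.2, -50.9, 197.6]
tcp_rot: [3.141, -0.002, -0.001]
contact_force: [-0.1, -0.1, 0.7]
opening: 1.001
grasp_force: 0.0
121 ((493.001220703125, -49.71236801147461), 15.400076866149902) [59.72098873 65.86887851 67.02924696]
136 ((492.73065185546875, -51.617652893066406), 21.216259002685547) [20.879923   22.16273071 23.10260289]
```

View pics/side5.png

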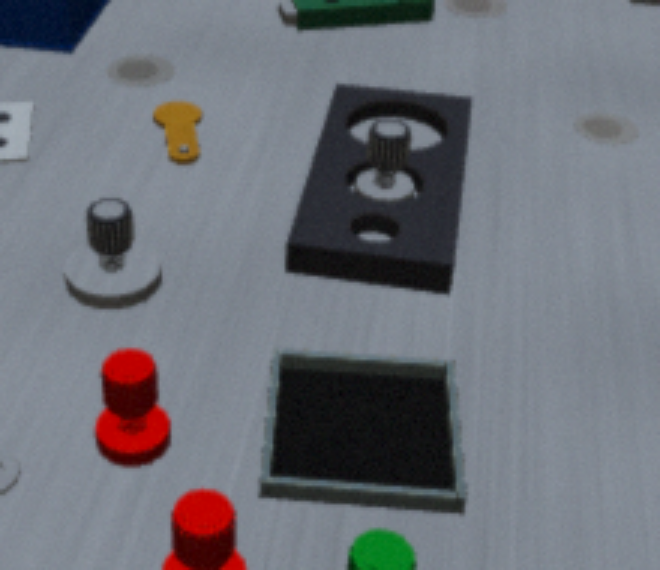

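The screw stands upright in the middle pocket at crop (385,180). Its foot top is at about 21 mm (20 mm expected), so it is fully down. The other screw at crop (112,250) has not moved.

```bash
python3 -c "from rig import r; print(r.sign_off())"
```

```text
the job is handed in; nothing more can be done
None
```

The job is handed in: screw_a touched the 32 mm pocket without entering, and now stands upright, fully down and released in the 54 mm pocket; the other screw was left alone.

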